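# Lay the soldering board in the fire tray

## Task

The pale soldering board stands on its long edge in the steel fire tray. Without gripping or lifting it, push with your fingers near its top so that it tips over away from the tray's low front rim and lies flat, then push it along the tray floor until its far long edge rests fully home and square against the tall back fence. Leave the bottle, the cup and the ring beside the tray alone.

Things in the scene. Friction and masses are not known exactly. Their poses are not given: they have to be found in the camera images.
- fire_tray: Dark steel fire tray, fixed, 182 x 206 mm outside. Origin: centre of its underside, on the bench top. x points from the low front rim (robot side) to the tall back fence, y left along the fence, z up. Floor 3 mm thick. Inside 176 mm along x (-88 to +88 mm), 200 mm along y. Front and side rims 12 mm tall; the side rims rise to 22 mm over the last 30 mm before the fence.
- fence_foot (a point): Middle of the back fence's inner face, at the tray's floor (tray x = +88 mm, y = 0, 3 mm above the bench). The fence is 34 mm tall.
- board: Pale ceramic board with a grid of small dark holes, loose, 24 x 150 x 100 mm, about 0.5 kg. It starts on its long edge on the tray floor, 100 mm tall, about 8 to 26 mm behind the front rim, turned up to 0.1 rad. Origin: middle of the narrow edge it starts on. At the start x runs through its thickness toward the fence, y along its 150 mm, z up; lying flat, x points down and z to the fence.
- board_centre (a point): Middle of the board's volume, 50 mm from its origin along its z. Leaned about 0.24 rad the board balances, then falls by itself, turning about its lower back edge, and lies 20 to 45 mm short of the fence. Lying flat its centre is 15 mm above the bench; fully home it is at tray x = +38 mm, 50 mm before the fence.
- flux_bottle: Small white squeeze bottle with a thin upright nozzle, 36 mm across, 127 mm tall, loose, upright on the bench to the left of the tray. Origin: centre of its underside, z up.
- cup: Rusty steel cup, 57 mm across, 54 mm tall, loose, upright on the bench to the right of the tray. Origin: centre of its underside, z up.
- pearl_ring: Silver finger ring with a pearl, 27 x 21 x 12 mm, loose, lying on the bench to the left of the tray, nearer the robot than the bottle. Origin: centre of its underside.
There are look-alikes about, which are no part of the job. Several things have the shape of the cup; the one meant has the colours described above.

How it is judged:
By the outcome, as a careful person would: the job done as asked, in the order asked, and still so for the second after the job is handed in, with the robot touching nothing.
It also fails if it takes over 38 s, if anything falls off the work surface, if the arm or the gripper's body presses on something with over 40 N, if the wrist force passes 120 N, or if a joint passes its speed limit or range.

## Robot

A 7-joint arm with a two-finger parallel gripper is mounted at the origin on a cart in front of the work surface, level with it; the furniture and walls round the work are solid. World frame = base frame: x ahead of the robot, y to its left, z up, the work surface at z = 0. Lengths are in m, angles in rad, forces in N, time in s.
With the tool pointing down it reaches from about 0.4 to 0.85 m from the base axis. Payload 10.4 kg.
Tool frame: the origin (TCP) lies at the very end of the fingers, on their centre line; the grasp point (between the pads) lies 19 mm behind it; z points along the fingers, y is the line along which they close (so a half turn about z gives the same grasp; the last joint's range is limited). The gripper opens to 87 mm and grips with 3 to 60 N. Pads are 19 mm wide; open, the fingers measure 117 mm over their backs; the gripper's body (75 mm by 190 mm) begins 51 mm behind the grasp point.
Start: joints at [-1.284, 0.332, -0.065, 1.46, 0.022, 1.35, -0.088], TCP at [0.191, 0.595, 0.223] pointing down, gripper open.
Joint ranges: [-2.6, 2.6], [-0.5, 2.12], [-1.47, 1.34], [0.16, 2.42], [-1.27, 4.41], [0.06, 2.06], [-2.6, 2.6]. Speed limits (rad/s): [2.22, 2.22, 2.79, 2.79, 3.14, 3.14, 3.14].

## Interface

Orientations are given as [roll, pitch, yaw] about the fixed x, y, z axes, in that order (R = Rz(yaw) Ry(pitch) Rx(roll)).
In Python, from bench import manip gives the robot as it stands.
- The arm moves only by the tool arm_command, never from a script. Its argument "rows" is text: rows parted by semicolons, each of 7 numbers parted by spaces: the shift along the tool's x, y, z in cm, then the turn, a rotation vector about the tool's x, y, z in rad, then the finger opening in cm, from 0 to 8.7. A call has 1 to 20 rows; each row is the pose to reach, as a shift and turn from the pose commanded when the call began, along the tool's axes at that moment; what a row does not reach only later rows make up. A row lasts 1/10 s, in which the tool goes at most 50 mm and 8.59 degrees, less where a joint would pass 70% of its speed; a pose out of reach is approached as far as the arm can. A call with a gripper value outside its range is refused whole. The fingers move at their own pace and stop on an object; "force" is the grip in N (left out, the last holds). Time passes only in rows, so rows that repeat a pose let the fingers close. It gives the time, the measured TCP pose, the force, the opening and the grip force at its end, in the units of the state.
- manip.state(): the state, without advancing time (a new reading comes with each control period).
- manip.grab_frame(name): name is "side" or "top"; returns a dict with "color" (480x640x3 uint8, blue, green, red), "fx", "fy", "cx", "cy" (pixels), "view" (4x4, takes a point from world to camera coordinates). Camera axes: x right, y down, z forward; pixel columns grow to the right and rows downward; lengths in m; the calibration is good to about 2 mm. A picture is of the moment at which its call begins. There is no depth.
- manip.sign_off(): hands the job in; it is judged then, once.
The state is a dict: "time_s": time; "joint_positions": joint angles; "joint_velocities": joint speeds; "joint_efforts": joint torques, N m; "tcp_pos": TCP position; "ee_rot": TCP orientation; "force": force on the tool from outside, world axes, zero at the start; "wrist_torque": the same for the moment, N m; "finger_gap": finger opening in m; "finger_force": force on a finger pad.
Only numpy, scipy, OpenCV 4.12 (cv2) and the standard library are available. Lean on these libraries where they do the work, as an engineer would, in place of code of your own. Each camera call takes 0.05 s, during which the arm holds its last target. There are 200 camera calls.

## Working session

There is one attempt and no reset: what is moved stays moved. The work goes in short steps, Python scripts to look and compute and a tool call to move; the robot and the scene stay as the last step left them, time stands still between calls to the robot, and variables do not carry over. Pictures are saved under pics/ and viewed, at most 10 in all, crops included, and the job is handed in when it is done.

Besides the shell and the picture viewer there is one more tool, called after ">>>" in YAML: its name, and indented under it one key for each argument. arm_command: Moves the arm, as the interface text tells. Its arguments: {"type":"object","properties":{"rows":{"type":"string"},"force":{"type":"number"}},"required":["rows"]}

```bash
mkdir -p pics; ls; python3 - <<'E'
from bench import manip
import cv2, numpy as np
s=manip.state(); print({k:np.round(v,3) for k,v in s.items()})
for n in("side","top"):
    f=manip.grab_frame(n); cv2.imwrite(f"pics/{n}0.png",f["color"]); print(n,f["fx"],f["cx"],f["cy"],np.round(f["view"],3).tolist())
E
```

```text
pics
{'time_s': np.float64(0.0), 'joint_positions': array([-1.284,  0.333, -0.065,  1.461,  0.022,  1.35 , -0.089]), 'joint_velocities': array([-0.   , -0.002,  0.   ,  0.001, -0.001, -0.   , -0.001]), 'joint_efforts': array([ 0.0000e+00, -6.2324e+01,  2.5000e-02, -3.8991e+01, -6.1000e-02,
        4.0000e-02,  0.0000e+00]), 'tcp_pos': array([0.19 , 0.595, 0.222]), 'ee_rot': array([-3.14 ,  0.   ,  2.832]), 'force': array([ 0.283, -0.084, -0.116]), 'wrist_torque': array([-0.009,  0.038, -0.062]), 'finger_force': np.float64(0.0), 'finger_gap': np.float64(0.087)}
side 455.1565098897916 318.4617683556603 233.99451430799215 [[-0.89, -0.456, -0.018, 0.421], [-0.287, 0.59, -0.755, 0.319], [0.354, -0.666, -0.656, 0.575], [0.0, 0.0, 0.0, 1.0]]
top 501.5755005011877 314.70049011658364 235.6668484648872 [[0.007, -1.0, -0.008, -0.139], [-0.987, -0.005, -0.163, 0.567], [0.163, 0.009, -0.987, 0.868], [0.0, 0.0, 0.0, 1.0]]
```

View pics/side0.png

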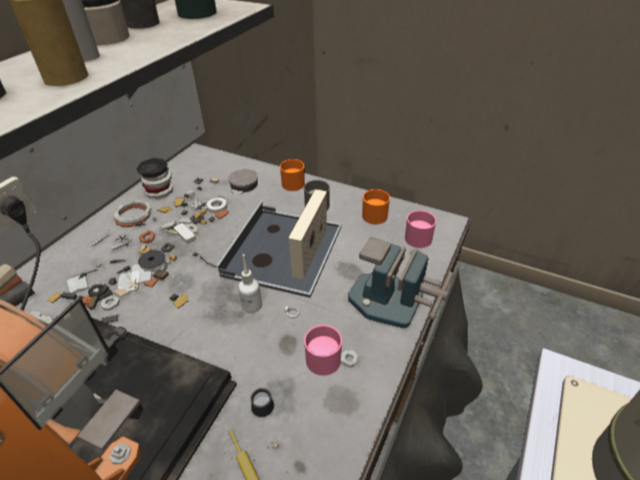

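View pics/top0.png

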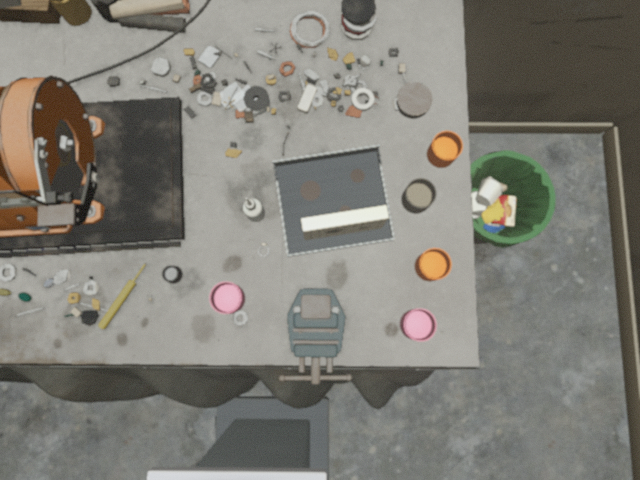

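Top view: tray spans about (275–395, 148–255), with the tall fence at the top, rows 148–160. The board's top edge runs (302,224)–(388,213), the bottle is at (252,208) and the ring at (263,249). Cup candidates in the top view are brown (418,195), orange (446,149) and (433,264), and pink (227,297) and (418,324). The brown one at (418,195), right of the tray, fits "rusty steel". The vise at (316,320) stands on the robot side.

```bash
cat > h.py <<'E'
import numpy as np, cv2
from bench import manip
def ray(f,u,v,z):
    V=np.array(f["view"]);R=V[:3,:3];c=-R.T@V[:3,3]
    d=R.T@np.array([(u-f["cx"])/f["fx"],(v-f["cy"])/f["fy"],1]);return c+d*(z-c[2])/d[2]
def proj(f,p):
    q=np.array(f["view"])@np.r_[p,1];return np.array([q[0]/q[2]*f["fx"]+f["cx"],q[1]/q[2]*f["fy"]+f["cy"]])
def pale(f,box):
    x0,y0,x1,y1=box;c=f["color"].astype(int);m=((c.min(2)>150)&(c[...,2]-c[...,0]>8)).astype(np.uint8)
    k=np.zeros_like(m);k[y0:y1,x0:x1]=1;m=m*k
    n,l,s,_=cv2.connectedComponentsWithStats(m);i=1+np.argmax(s[1:,4]);return (l==i).astype(np.uint8)
E
python3 - <<'E'
from h import *
f=manip.grab_frame("top");g=manip.grab_frame("side")
m=pale(f,(270,140,400,260));c=max(cv2.findContours(m,0,2)[0],key=cv2.contourArea)
r=cv2.boxPoints(cv2.minAreaRect(c));print("board px",r.tolist())
print("board top z=.103",[ray(f,*p,.103).round(3).tolist() for p in r])
C=f["color"].astype(int);d=((C.max(2)<100)).astype(np.uint8);d[:140]=0;d[262:]=0;d[:,:262]=0;d[:,402:]=0
n,l,s,_=cv2.connectedComponentsWithStats(d);i=1+np.argmax(s[1:,4]);c=cv2.convexHull(max(cv2.findContours((l==i).astype(np.uint8),0,2)[0],key=cv2.contourArea))
print("tray hull",cv2.approxPolyDP(c,4,True)[:,0].tolist())
a=cv2.resize(f["color"][138:262,245:445],None,fx=4,fy=4,interpolation=2);cv2.imwrite("pics/ct.png",a)
b=cv2.resize(g["color"][155:320,210:390],None,fx=3.5,fy=3.5,interpolation=2);cv2.imwrite("pics/cs.png",b)
for nm,u,v,z in(("bottle",252,208,.06),("nozzle",252,199,.127),("cup",418,195,.05),("ring",264,249,.005),("visetop",316,300,.1)):print(nm,ray(f,u,v,z).round(3))
E
```

```text
board px [[314.79095458984375, 215.19346618652344], [386.67083740234375, 203.6926727294922], [388.96099853515625, 218.00624084472656], [317.08111572265625, 229.5070343017578]]
board top z=.103 [[0.594, -0.136, 0.103], [0.615, -0.26, 0.103], [0.59, -0.264, 0.103], [0.569, -0.141, 0.103]]
tray hull [[379, 159], [274, 164], [377, 148]]
bottle [ 0.616 -0.022  0.06 ]
nozzle [ 0.616 -0.031  0.127]
cup [ 0.644 -0.325  0.05 ]
ring [ 0.548 -0.04   0.005]
visetop [ 0.45  -0.139  0.1  ]
```

View pics/ct.png

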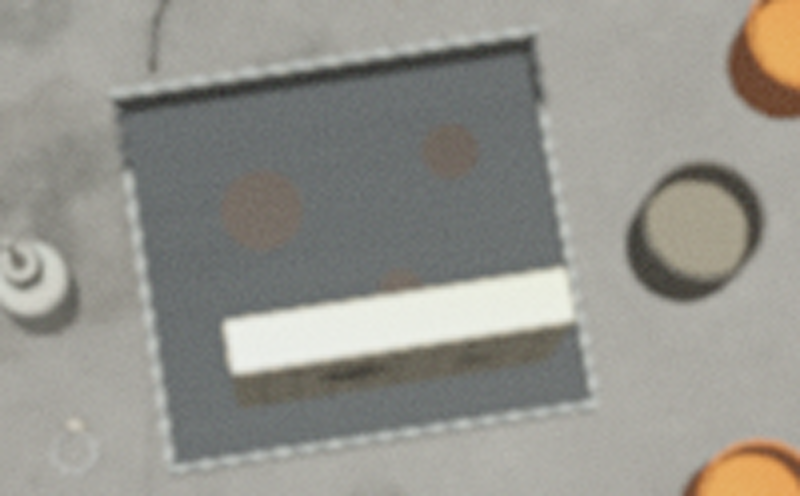

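View pics/cs.png

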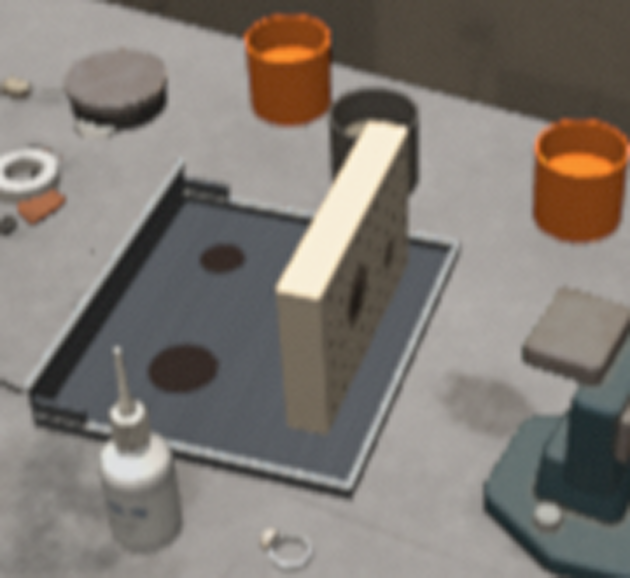

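The crops show the board leaning nowhere, with top corners at top-view pixels (301,218), (387,205), (389,218) and (303,232). The tray rim corners are (288,255), (394,239), (274,162) and (379,146). The dark steel/brown cup at (418,195) is right of the tray and beside the board's right end.

```bash
python3 - <<'E'
from h import *
f=manip.grab_frame("top");g=manip.grab_frame("side")
off=np.array([245,138])
P=lambda u,v,z:ray(f,u/4+245,v/4+138,z)
fl,fr=P(172,470,.012),P(597,405,.012);bl,br=P(115,95,.034),P(535,32,.034)
print(fl,fr,bl,br,"widths",np.linalg.norm(fl-fr),np.linalg.norm(bl-br),np.linalg.norm((fl-bl)[:2]),np.linalg.norm((fr-br)[:2]))
y=(fl-fr+bl-br)[:2];x=np.array([(y[1]),-y[0]]);yaw=np.arctan2(x[1],x[0]);c=(fl+fr+bl+br)[:2]/4
print("tray c",c,"yaw",yaw)
R=np.array([[np.cos(yaw),-np.sin(yaw)],[np.sin(yaw),np.cos(yaw)]])
for p in((223,320),(568,267),(577,320),(232,375)):
    q=P(*p,.103);print(q.round(3),"tray",((q[:2]-c)@R*1000).round(1))
for u,v in((280,293),(322,297),(407,127),(370,122)):
    q=ray(g,u/3.5+210,v/3.5+155,.103);print("side",q.round(3),((q[:2]-c)@R*1000).round(1))
for u,v,z in((350,490,.012),(458,240,.012),(182,165,.034),(33,395,.034)):
    q=ray(g,u/3.5+210,v/3.5+155,z);print("side tray",q.round(3),((q[:2]-c)@R*1000).round(1))
E
```

```text
[ 0.53543584 -0.08579826  0.012     ] [ 0.56744004 -0.28572363  0.012     ] [ 0.71121153 -0.05742896  0.034     ] [ 0.74313631 -0.2564027   0.034     ] widths 0.20247079458731615 0.20151859274094513 0.17805030217145562 0.1781260715877831
tray c [ 0.63930593 -0.17133839] yaw 0.15891222194641538
[ 0.589 -0.112  0.103] tray [-40.3  66.2]
[ 0.613 -0.261  0.103] tray [-40. -84.]
[ 0.59  -0.264  0.103] tray [-63.5 -83.7]
[ 0.565 -0.116  0.103] tray [-64.6  65.9]
side [ 0.584 -0.112  0.103] [-45.3  67.3]
side [ 0.564 -0.119  0.103] [-66.3  64.1]
side [ 0.59  -0.265  0.103] [-64.  -84.8]
side [ 0.61  -0.26   0.103] [-42.5 -83.4]
side tray [ 0.532 -0.083  0.012] [-91.6 104.1]
side tray [ 0.567 -0.288  0.012] [ -89.7 -103.5]
side tray [ 0.74  -0.255  0.034] [ 86.5 -98.6]
side tray [ 0.703 -0.051  0.034] [ 81.9 108.8]
```

```bash
cat >> h.py <<'E'
from scipy.spatial.transform import Rotation as Ro
yaw=.159;c=np.array([.6393,-.1713]);T=np.array([[np.cos(yaw),-np.sin(yaw)],[np.sin(yaw),np.cos(yaw)]])
def W(x,y,z):return np.r_[c+T@[x,y],z]
def to(p):
    s=manip.state();R=Ro.from_euler("xyz",s["ee_rot"]);r=Ro.from_euler("xyz",[np.pi,0,yaw+np.pi])
    return (R.inv().apply(p-s["tcp_pos"])*100).round(2),(R.inv()*r).as_rotvec().round(3)
E
python3 - <<'E'
from h import *
for p in([.42,.2,.2],W(-.1,-.009,.2),W(-.098,-.009,.085)):print(p,to(p))
f=manip.grab_frame("top")
for v in(270,288):print(ray(f,316,v,.1),ray(f,316,v,.15))
E
```

```text
[0.42, 0.2, 0.2] (array([-33.9 , -30.64,   2.24]), array([-0.   , -0.   , -0.469]))
[ 0.54198637 -0.19601956  0.2       ] (array([-57.59, -64.64,   2.26]), array([-0.   , -0.   , -0.469]))
[ 0.54396114 -0.1957029   0.085     ] (array([-57.77, -64.54,  13.76]), array([-0.   , -0.   , -0.469]))
[ 0.50004121 -0.13908394  0.1       ] [ 0.49526107 -0.13937783  0.15      ]
[ 0.46967993 -0.13927601  0.1       ] [ 0.46669158 -0.13955856  0.15      ]
```

>>> arm_command:
  rows: "-4 -4 0 0 0 0 8.7; -8 -8 0 0 0 0 8.7; -12 -11 0 0 0 0 8.7; -16 -14 0 0 0 0 8.7; -19 -17 0 0 0 0 8.7; -22 -20 0 0 0 -0.1 8.7; -25 -23 0 0 0 -0.2 8.7; -28 -26 0 0 0 -0.2 8.7; -31 -28.5 0 0 0 -0.3 8.7; -33.9 -30.6 0 0 0 -0.3 8.7; -36 -33.6 0 0 0 -0.4 8.7; -38 -36.6 0 0 0 -0.469 8.7; -40.1 -39.6 0 0 0 -0.469 8.7; -42.2 -42.6 0 0 0 -0.469 8.7; -44.3 -45.6 0 0 0 -0.469 8.7; -46.4 -48.6 1 0 0 -0.469 8.7; -48.5 -51.6 1 0 0 -0.469 8.7; -50.6 -54.6 2 0 0 -0.469 8.7; -52.7 -57.6 2 0 0 -0.469 8.7; -54.8 -60.6 2 0 0 -0.469 8.7"

```text
time_s: 2.35
tcp_pos: [0.5279, -0.1503, 0.2025]
ee_rot: [3.141, 0.0, -2.982]
force: [0.7, 0.4, 1.0]
finger_gap: 0.0873
finger_force: 0.0
```

```bash
python3 - <<'E'
from h import *
s=manip.state();print(s["joint_positions"].round(2),s["tcp_pos"],s["ee_rot"])
for p in(W(-.1,-.009,.2),W(-.098,-.009,.085)):print(p,to(p))
E
```

```text
[-0.4   0.2   0.68  1.72 -0.13  1.27  2.04] [ 0.5278951  -0.15029505  0.20247151] [ 3.14144541e+00  1.89164483e-04 -2.98201957e+00]
[ 0.54198637 -0.19601956  0.2       ] (array([-0.66, -4.74,  0.25]), array([0.   , 0.   , 0.001]))
[ 0.54396114 -0.1957029   0.085     ] (array([-0.86, -4.74, 11.75]), array([0.   , 0.   , 0.001]))
```

>>> arm_command:
  rows: "-0.3 -2.5 0 0 0 0 8.7; -0.7 -4.7 0.5 0 0 0 8.7; -0.8 -4.7 3 0 0 0 8.7; -0.8 -4.7 6 0 0 0 8.7; -0.8 -4.7 9 0 0 0 8.7; -0.8 -4.7 10.5 0 0 0 8.7; -0.8 -4.7 11.5 0 0 0 8.7; -0.8 -4.7 11.7 0 0 0 8.7; -0.8 -4.7 11.7 0 0 0 8.7"

```text
time_s: 3.25
tcp_pos: [0.5435, -0.1942, 0.0863]
ee_rot: [-3.141, 0.001, -2.982]
force: [-0.4, 0.2, -0.3]
finger_gap: 0.087
finger_force: 0.0
```

```bash
python3 - <<'E'
from h import *
g=manip.grab_frame("side")
s=manip.state();print(s["tcp_pos"],s["force"],((s["tcp_pos"][:2]-c)@T))
cv2.imwrite("pics/cs2.png",cv2.resize(g["color"][120:320,200:440],None,fx=3,fy=3))
E
```

```text
[ 0.54372423 -0.19429388  0.0865903 ] [ 0.388565    0.1415123  -0.02135124] [-0.09801083 -0.00757124]
```

View pics/cs2.png

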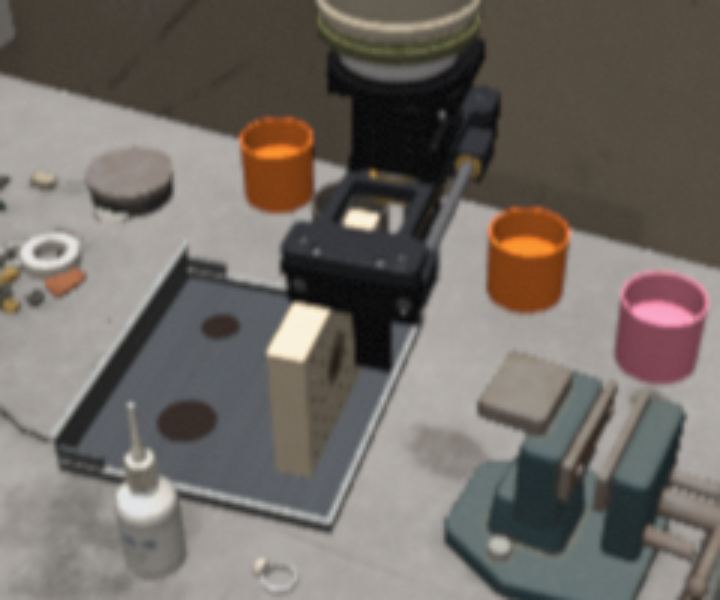

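The crop shows the gripper on the robot side of the board, fingertips at about (375,355) just below the board's top (300,330), with everything else clear. Now a slow push.

>>> arm_command:
  rows: "-0.6 -0.1 0 0 0 0 8.7; -1.2 -0.1 0 0 0 0 8.7; -1.7 -0.1 0 0 0 0 8.7; -2 -0.1 0 0 0 0 8.7; -2.3 -0.1 0 0 0 0 8.7; -2.6 -0.1 0 0 0 0 8.7; -2.9 -0.1 0 0 0 0 8.7; -3.2 -0.1 0 0 0 0 8.7; -3.5 -0.1 0 0 0 0 8.7"

```text
time_s: 4.2
tcp_pos: [0.578, -0.1895, 0.0855]
ee_rot: [3.142, 0.0, -2.982]
force: [0.1, -0.1, 0.5]
finger_gap: 0.087
finger_force: 0.3
```

>>> arm_command:
  rows: "-0.3 0 0 0 0 0 8.7; -0.6 0 0 0 0 0 8.7; -0.9 0 0 0 0 0 8.7; -1.2 0 0 0 0 0 8.7; -1.5 0 0 0 0 0 8.7; -1.5 0 0 0 0 0 8.7; -1.5 0 0 0 0 0 8.7; -1.5 0 0 0 0 0 8.7"

```text
time_s: 5.0
tcp_pos: [0.5925, -0.1872, 0.0855]
ee_rot: [3.142, -0.0, -2.982]
force: [0.0, 0.8, 0.3]
finger_gap: 0.087
finger_force: 0.0
```

```bash
python3 - <<'E'
from h import *
g=manip.grab_frame("side")
s=manip.state();print(s["tcp_pos"],s["force"],((s["tcp_pos"][:2]-c)@T))
cv2.imwrite("pics/cs3.png",cv2.resize(g["color"][160:320,200:400],None,fx=3,fy=3))
E
```

```text
[ 0.59243709 -0.18720283  0.08550682] [-0.46333191 -0.07985605 -0.40001273] [-0.04878969 -0.00828238]
```

View pics/cs3.png

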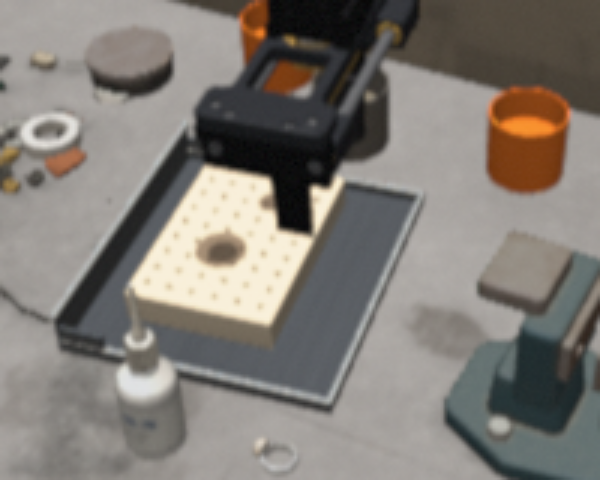

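The board lies flat: near-left top corner at crop (273,327), far-left (131,291), short of the fence. I'll measure it and back off.

>>> arm_command:
  rows: "1 0 0 0 0 0 8.7; 1.8 0 0 0 0 0 8.7; 2.2 0 0 0 0 0 8.7; 2.2 0 0 0 0 0 8.7"

```text
time_s: 5.45
tcp_pos: [0.5701, -0.1909, 0.0857]
ee_rot: [3.141, 0.0, -2.983]
force: [0.4, 0.9, -0.2]
finger_gap: 0.087
finger_force: 0.0
```

```bash
cat >> h.py <<'E'
def edges():
    g=manip.grab_frame("side");m=pale(g,(215,180,335,300));k=max(cv2.findContours(m,0,2)[0],key=cv2.contourArea)
    for p in cv2.approxPolyDP(cv2.convexHull(k),2.5,True)[:,0]:print(p,((ray(g,*p,.027)[:2]-c)@T*1000).round(1))
E
python3 - <<'E'
from h import *
g=manip.grab_frame("side")
for p in((273,327),(131,291),(345,183),(203,167)):print(p,((ray(g,p[0]/3+200,p[1]/3+160,.027)[:2]-c)@T*1000).round(1))
edges()
for x in(-.064,-.07):print(to(W(x,-.008,.085)),to(W(x,-.008,.014)))
E
```

```text
(273, 327) [-42.3  66.7]
(131, 291) [55.3 63. ]
(345, 183) [-40.8 -78.6]
(203, 167) [ 60.5 -66.7]
[271 211] [ 59.8 -83.5]
[301 222] [-14.1 -67.2]
[303 241] [-37.7 -12.8]
[289 267] [-36.9  62.9]
[248 259] [45.1 65.6]
[243 255] [58.9 58.4]
(array([-0.65,  0.01,  0.07]), array([0.   , 0.001, 0.   ])) (array([-0.65,  0.01,  7.17]), array([0.   , 0.001, 0.   ]))
(array([-0.05,  0.01,  0.07]), array([0.   , 0.001, 0.   ])) (array([-0.05,  0.01,  7.17]), array([0.   , 0.001, 0.   ]))
```

>>> arm_command:
  rows: "-0.4 0 1 0 0 0 8.7; -0.4 0 4 0 0 0 8.7; -0.4 0 6 0 0 0 8.7; -0.4 0 6.8 0 0 0 8.7; -0.4 0 7.1 0 0 0 8.7; -0.4 0 7.1 0 0 0 8.7; -0.8 0 7.1 0 0 0 8.7; -1.2 0 7.1 0 0 0 8.7; -1.6 0 7.1 0 0 0 8.7; -2 0 7.1 0 0 0 8.7; -2.4 0 7.1 0 0 0 8.7; -2.8 0 7.1 0 0 0 8.7; -3.2 0 7.1 0 0 0 8.7; -3.5 0 7.1 0 0 0 8.7; -3.8 0 7.1 0 0 0 8.7; -4.1 0 7.1 0 0 0 8.7; -4.3 0 7.1 0 0 0 8.7; -4.3 0 7.1 0 0 0 8.7"

```text
time_s: 7.35
tcp_pos: [0.612, -0.1848, 0.0144]
ee_rot: [3.142, -0.003, -2.984]
force: [-5.7, -1.8, 4.5]
finger_gap: 0.0868
finger_force: 3.4
```

```bash
python3 - <<'E'
from h import *
s=manip.state();print(s["tcp_pos"],s["force"],((s["tcp_pos"][:2]-c)@T))
E
```

```text
[ 0.61200486 -0.1848358   0.01444673] [-5.65308045 -1.76757318  4.4806883 ] [-0.02909398 -0.0090434 ]
```

>>> arm_command:
  rows: "-0.15 0 0 0 0 0 8.7; -0.3 0 0 0 0 0 8.7; -0.4 0 0 0 0 0 8.7; -0.4 0 0 0 0 0 8.7"

```text
time_s: 7.75
tcp_pos: [0.6157, -0.1842, 0.0144]
ee_rot: [3.141, -0.003, -2.984]
force: [-7.7, -1.6, 5.8]
finger_gap: 0.0872
finger_force: 3.9
```

>>> arm_command:
  rows: "-0.1 0 0 0 0 0 8.7; -0.2 0 0 0 0 0 8.7; -0.3 0 0 0 0 0 8.7; -0.3 0 0 0 0 0 8.7"

```text
time_s: 8.15
tcp_pos: [0.6186, -0.1838, 0.0144]
ee_rot: [3.141, -0.003, -2.984]
force: [-7.7, -1.2, 4.3]
finger_gap: 0.087
finger_force: 3.9
```

```bash
python3 - <<'E'
from h import *
s=manip.state();print(s["tcp_pos"],s["force"],((s["tcp_pos"][:2]-c)@T))
g=manip.grab_frame("side");f=manip.grab_frame("top")
a=cv2.resize(g["color"][180:300,210:340],None,fx=3,fy=3);b=cv2.resize(f["color"][138:262,262:402],None,fx=3,fy=3)
b=b[:360];cv2.imwrite("pics/c4.png",np.hstack([a,b]))
E
```

```text
[ 0.61861484 -0.18381864  0.01439823] [-7.74528009 -1.23872101  4.33444664] [-0.02240632 -0.00908564]
```

View pics/c4.png

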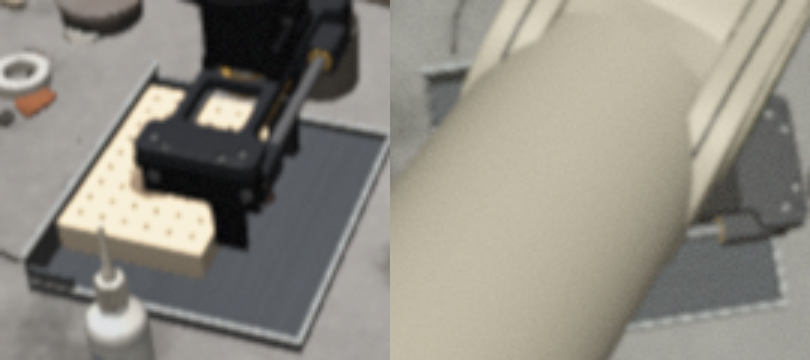

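The view shows the board's far edge near the fence, with a thin gap of a few mm left. I'll push on until the force rises.

>>> arm_command:
  rows: "-0.1 0 0 0 0 0 8.7; -0.2 0 0 0 0 0 8.7; -0.3 0 0 0 0 0 8.7; -0.3 0 0 0 0 0 8.7"

```text
time_s: 8.65
tcp_pos: [0.6198, -0.1837, 0.0143]
ee_rot: [3.14, -0.007, -2.984]
force: [-15.6, -0.9, 12.2]
finger_gap: 0.0872
finger_force: 8.0
```

>>> arm_command:
  rows: "-0.1 0 0 0 0 0 8.7; -0.2 0 0 0 0 0 8.7; -0.2 0 0 0 0 0 8.7"

```text
time_s: 8.95
tcp_pos: [0.6199, -0.1837, 0.0142]
ee_rot: [3.139, -0.01, -2.985]
force: [-24.6, -0.6, 18.2]
finger_gap: 0.0872
finger_force: 12.0
```

The board has stalled against the fence (TCP at tray x ≈ −21 mm as predicted, force rising). I'll back off, lift clear and look.

>>> arm_command:
  rows: "0.3 0 0 0 0 0 8.7; 0.8 0 0 0 0 0 8.7; 1.6 0 0 0 0 0 8.7; 2.4 0 0 0 0 0 8.7; 2.6 0 -2 0 0 0 8.7; 2.6 0 -6 0 0 0 8.7; 2.6 0 -11 0 0 0 8.7; 2.6 5 -16 0 0 0 8.7; 2.6 10 -18 0 0 0 8.7; 4 15 -18 0 0 0 8.7; 6 20 -18 0 0 0 8.7; 8 25 -18 0 0 0 8.7; 10 29 -18 0 0 0 8.7; 11 33 -18 0 0 0 8.7; 11 37 -18 0 0 0 8.7; 11 37 -18 0 0 0 8.7"

```text
time_s: 10.55
tcp_pos: [0.4552, 0.1722, 0.1945]
ee_rot: [3.139, 0.0, -2.973]
force: [0.6, -0.6, 0.5]
finger_gap: 0.0866
finger_force: 0.0
```

```bash
python3 - <<'E'
from h import *
s=manip.state();print(s["time_s"],s["tcp_pos"],s["force"])
g=manip.grab_frame("side");f=manip.grab_frame("top")
edges()
m=pale(f,(270,140,400,260));k=max(cv2.findContours(m,0,2)[0],key=cv2.contourArea)
for p in cv2.approxPolyDP(cv2.convexHull(k),3,True)[:,0]:print("top",p,((ray(f,*p,.027)[:2]-c)@T*1000).round(1))
a=cv2.resize(g["color"][170:320,210:345],None,fx=3,fy=3);b=cv2.resize(f["color"][135:285,240:370+20],None,fx=3,fy=3)
cv2.imwrite("pics/c5.png",np.hstack([a[:, :350],b]))
E
```

```text
10.55 [0.45523051 0.1721544  0.19454068] [ 0.63136716 -0.6234326   0.52784579]
[283 190] [  63.3 -162.7]
[302 189] [  23.3 -178.7]
[334 201] [ -59. -156.]
[334 220] [-77.6 -93.1]
[298 222] [ -8.1 -65.4]
[288 217] [ 17.7 -74.9]
top [370 150] [ 86.1 -83.8]
top [377 199] [-10.7 -80.5]
top [300 210] [-9.4 65.7]
top [293 160] [89.1 64.6]
```

View pics/c5.png

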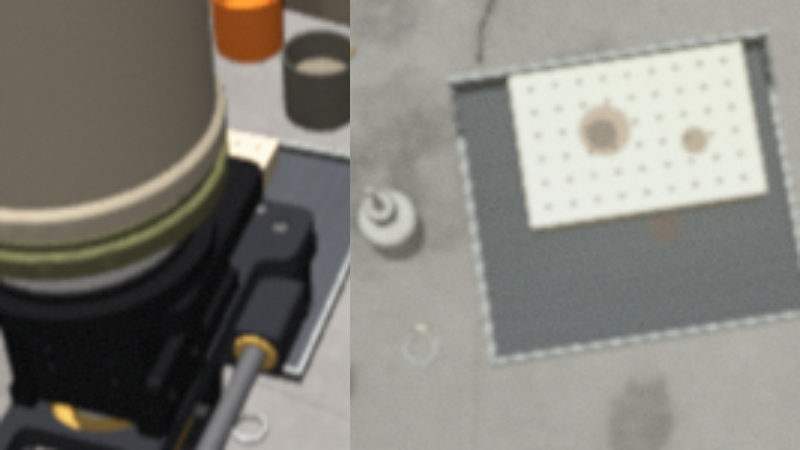

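The top view shows the board flush and parallel along the whole fence, with its far edge at about tray x = +88 mm. The bottle, ring and cup are in place and the arm is clear.

```bash
python3 -c "
from bench import manip
print(manip.sign_off())"
```

```text
the job is handed in; nothing more can be done
None
```

I tipped the board over away from the front rim and pushed it flat and square against the back fence; the bottle, cup and ring were not touched, and the job was handed in at about 10.6 s.

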